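Scan the blue-lidded sample tin and hang up the scanner

ROBOT

A 6-joint arm with a two-finger parallel gripper is mounted at the origin on the work surface. World frame = base frame: x ahead of the robot, y to its left, z up, the work surface at z = 0. Lengths are in m, angles in degrees, forces in N, time in s.
With the tool pointing down it reaches from about 0.4 to 0.825 m from the base axis. Payload 7 kg.
Tool frame: the origin (TCP) lies midway between the tips of the shut fingers; the grasp point (between the pads) lies 19 mm behind it; z points along the fingers, y is the line along which they close (so a half turn about z gives the same grasp; the last joint's range is limited). The gripper opens to 88 mm and grips with 3 to 60 N. Pads are 19 mm wide; open, the fingers measure 130 mm over their backs; the gripper's body (78 mm by 193 mm) begins 47 mm behind the grasp point.
Start: joints at [-54.024, 20.546, 0.682, 0, -70.136, -16.507], TCP at [0.225, -0.636, 0.227] pointing down, gripper open.
Joint ranges: [-176.03, 176.03], [-82.01, 121.73], [-58.28, 71.71], [-173.87, 95.51], [-174.79, -0.11], [-173.66, 173.66]. Speed limits (degrees/s): [136.94, 136.94, 172.46, 180, 180, 180].

INTERFACE

Orientations are given as [roll, pitch, yaw] about the fixed x, y, z axes, in that order (R = Rz(yaw) Ry(pitch) Rx(roll)).
In Python, from plant import get_state, optics, order gives the robot as it stands. The module is installed in compiled form; this text tells all that it offers.
- The arm moves only by the tool send_rows, never from a script. Its argument "moves" is a list of rows, each an object with "slide": the shift along the tool's x, y, z as a fraction of full scale, a list of three; "turn": the turn about the tool's z as a fraction of full scale; "gripper": the opening, from 0 (shut) to 1 (fully open). A call has exactly 5 rows; each row is the pose to reach, as a shift and turn from the pose commanded when the call began, along the tool's axes at that moment; what a row does not reach only later rows make up. Full scale, the value 1, is 150 mm for a shift and 90 degrees for a turn. A row lasts 1/12 s, in which the tool goes at most 41.7 mm and 7.16 degrees, less where a joint would pass 70% of its speed; a pose out of reach is approached as far as the arm can. A call with a number of a shift or a turn outside -1 to 1 is refused whole. A call with a gripper value outside its range is refused whole. The fingers move at their own pace and stop on an object; "newtons" is the grip in N (left out, the last holds). Time passes only in rows, so rows that repeat a pose let the fingers close, or fill a call up. It gives the time, the measured TCP pose, the force, the opening and the grip force at its end, in the units of the state.
- get_state(): the state, without advancing time (a new reading comes with each control period).
- optics.capture(name): name is "scene" or "top" or "wrist"; returns a dict with "img" (420x560x3 uint8, red, green, blue), "intrinsics" (3x3 intrinsics, pixels), "dist" ([k1, k2, p1, p2, k3] as OpenCV has them; the pictures are not rectified), "origin" and "attitude" of the camera in the world. Camera axes: x right, y down, z forward; pixel columns grow to the right and rows downward; lengths in m; the calibration is good to about 2 mm. A picture is of the moment at which its call begins. There is no depth.
- order.close_job(): hands the job in; it is judged then, once.
Trained networks look in the newest picture that a camera, given by its name, has taken for a name from the list of things; names that differ only in an ending like _2 or _b are one class to them, and where a whole thing is asked for, a point or a joint stands for the part that bears it (a point fixed in the world has none). Each returns a list of dicts, best first, with "p" (0 to 1); they miss things now and then, are a little off and sometimes report something else, mostly with a low value. They report only what shows in the picture. A call takes as long as a camera call. They do not tell look-alikes from the thing itself.
- optics.look_for(camera, name): "location" ([x, y, z] in m, in world coordinates, good to about 4 mm: the middle of the surface that is visible of it).
The state is a dict: "time_s": time; "joints": joint angles; "qd": joint speeds; "joint_torque": joint torques, N m; "tcp_pos": TCP position; "eef_rot": TCP orientation; "contact_force": force on the tool from outside, world axes, zero at the start; "moment": the same for the moment, N m; "gripper_width": finger opening in m; "gripper_force": force on a finger pad.
Only numpy, scipy, OpenCV 4.12 (cv2) and the standard library are available. Lean on these libraries where they do the work, as an engineer would, in place of code of your own. Each camera call takes 0.05 s, during which the arm holds its last target. There are 200 camera calls.

TASK

Pick up the cordless barcode scanner and point its red window squarely at the middle of the barcode label on the sample tin with the blue lid, about 10 cm away, and hold it steady there for two seconds. Then hang the scanner by the loop of its trigger guard on the hook of the stand and let go. Leave the other things on the bench where they are.

Things in the scene. Friction and masses are not known exactly. Their poses are not given: they have to be found in the camera images.
- scanner: Pistol-shaped barcode scanner, 155 mm tall, 0.35 kg, upright on its foot. Origin: under the grip at the foot's underside; x forward (window's way), z up. mm: black foot x -20..85, 60 wide, 22 high; grip x -16..14, 30 wide; white barrel x -30..110, 44 wide, z 105..155, to be gripped across from above by its upper part; blue guard bar 9 thick at x 64, down to z 58, back to the grip.
- scanner_window (a point): Centre of the red window at the front end of the barrel (110, 0, 130 mm from the scanner's origin); axes as the scanner's: it looks along x.
- scanner_grip (a point): Good grasp point in the barrel's upper part, above the centre of mass: (34, 0, 142) mm from the scanner's origin; axes as the scanner's.
- scanner_guard (a point): Middle of the opening inside the trigger guard: (37, 0, 80) mm from the scanner's origin. The opening runs through along y, about 45 mm long (x 14 to 59) and 50 mm high; its ceiling is the barrel's flat underside at z 105, where the hook should carry it. The centre of mass lies about 55 mm below that ceiling, at x 32.
- label_blue (a point): Steel sample tin (72 wide, 110 long, 45 mm thick) fixed leaning in the rack, blue lid on its upper end, white 56 by 40 mm barcode label on its sloping front. This point: middle of the label; x points out of the label, square to it (35 degrees above level), y across it, z up the slope.
- label_yellow (a point): Steel sample tin (72 wide, 110 long, 45 mm thick) fixed leaning in the rack, yellow lid on its upper end, white 56 by 40 mm barcode label on its sloping front. This point: middle of the label; x points out of the label, square to it (35 degrees above level), y across it, z up the slope.
- label_green (a point): Steel sample tin (72 wide, 110 long, 45 mm thick) fixed leaning in the rack, green lid on its upper end, white 56 by 40 mm barcode label on its sloping front. This point: middle of the label; x points out of the label, square to it (35 degrees above level), y across it, z up the slope.
- rack: Sloped aluminium rack 290 mm wide, 170 mm deep, with three tins side by side, 95 mm apart, whose lids reach 185 mm above the bench. Fixed. Origin: centre of its underside; its x axis points to the side that the labels face (away from the robot), z up.
- hook_stand: Fixed stand: dark base plate 150 by 110 by 12 mm, a 16 mm steel post 68 mm along +x from the origin, and a level yellow 10 mm round rod, centre 180 mm above the bench, from the post along -x to its open end at x -42 mm, where its tip turns up 8 mm above the rod's top. Nothing is higher than the tip. Origin: on the bench under the rod's seat; z up.
- hook_seat (a point): Point on the rod's centre line, 180 mm above the bench, 42 mm from the open end and 68 mm from the post: where the scanner should hang. x axis along the rod, pointing from the open end to the post.
- calculator: Black desk calculator 130 by 75 by 14 mm, origin under its centre. Bystander.
- brush: Bench brush lying flat. Bystander.
- jar: Amber glass jar, 68 mm across, 95 mm tall, origin under its centre. Bystander.
- beaker: Clear beaker, 72 mm across, 90 mm tall, origin under its centre. Bystander.
- weight: Brass balance weight, 38 mm across, 44 mm tall, origin under its centre. Bystander.
- carton: Cardboard carton 90 by 130 by 70 mm, origin under its centre. Bystander.
There are look-alikes about, which are no part of the job. What is shaped like the scanner but purple is not meant. Leave any pink look-alike of the hook_stand alone.

How it is judged:
By the outcome, as a careful person would: the job done as asked, in the order asked, and still so for the second after the job is handed in, with the robot touching nothing.
It also fails if it takes over 61 s, if anything falls off the work surface, if the arm or the gripper's body presses on something with over 40 N, if the wrist force passes 120 N, or if a joint passes its speed limit or range.

## Working session

There is one attempt and no reset: what is moved stays moved. The work goes in short steps, Python scripts to look and compute and a tool call to move; the robot and the scene stay as the last step left them, time stands still between calls to the robot, and variables do not carry over. Pictures are saved under pics/ and viewed, at most 10 in all, crops included, and the job is handed in when it is done.

Besides the shell and the picture viewer there is one more tool, called after ">>>" as name([rows], argument=value, ...), one row to a line, values as JSON. send_rows: Moves the arm, as the interface text tells. Shift numbers are shares of 150 mm and turn numbers shares of 90 degrees, none past 1 either way. Its arguments: {"type":"object","properties":{"moves":{"type":"array"},"newtons":{"type":"number"}},"required":["moves"]}

```bash
mkdir -p pics; ls; cat > h.py <<'E'
import numpy as np, cv2, pickle
from scipy.spatial.transform import Rotation as R
from plant import get_state, optics, order
def cap(n,f=None):
    c=optics.capture(n)
    if f:
        cv2.imwrite('pics/'+f+'.png',c['img'][:,:,::-1]); pickle.dump(c,open('pics/'+f+'.pkl','wb'))
    return c
E
python3 - <<'E'
from h import *
for n in ('scene','top'):
    c=cap(n,n+'0'); print(n,c['origin'],c['attitude'],c['intrinsics'],c['dist'])
    for k in ['scanner','scanner_window','scanner_guard','scanner_grip','label_blue','label_yellow','label_green','rack','hook_stand','hook_seat']:
        for d in optics.look_for(n,k)[:3]: print(k,np.round(d['location'],3),round(d['p'],2))
a=[cv2.imread('pics/%s0.png'%n) for n in('scene','top')]
print(get_state())
E
```

```text
pics
scene [ 1.69810338 -1.29825112  1.37228536] [-125.81413114    0.16495584   39.90290443] [[542.77678531   0.         271.83528991]
 [  0.         542.77678531 210.49993775]
 [  0.           0.           1.        ]] [0.06927781 0.         0.         0.         0.        ]
scanner [ 0.462 -0.544  0.123] 0.83
scanner [ 0.571 -0.361  0.116] 0.82
scanner_window [ 0.572 -0.361  0.116] 0.98
scanner_window [ 0.463 -0.543  0.119] 0.85
scanner_guard [ 0.461 -0.544  0.119] 0.88
scanner_grip [ 0.462 -0.545  0.121] 0.9
scanner_grip [ 0.575 -0.359  0.122] 0.73
scanner_grip [0.588 0.339 0.013] 0.51
label_blue [ 0.429 -0.072  0.131] 0.75
label_blue [ 0.736 -0.284  0.066] 0.5
label_yellow [0.448 0.02  0.13 ] 0.77
label_green [0.462 0.112 0.129] 0.76
rack [ 0.472 -0.012  0.005] 0.78
rack [0.781 0.148 0.064] 0.56
hook_stand [0.424 0.575 0.014] 0.77
hook_stand [0.59  0.343 0.013] 0.58
hook_stand [ 0.574 -0.359  0.115] 0.39
hook_seat [0.584 0.34  0.012] 0.94
hook_seat [0.424 0.58  0.008] 0.94
top [0.323986   0.02099148 1.75315683] [-1.70833721e+02 -8.05321086e-02 -9.11297835e+01] [[435.78252875   0.
[... 924 characters left out ...]
157] 0.38
{'time_s': 1.1, 'joints': array([-5.40252145e+01,  2.05461578e+01,  6.83141389e-01, -4.19240361e-05,
       -7.01374691e+01, -1.65077759e+01]), 'qd': array([ 0.02761552, -0.08035668, -0.02894634,  0.08778618,  0.07058809,
       -0.13485722]), 'joint_torque': array([ 3.07792789e-05, -5.82401597e+01,  2.93303776e+01,  7.00246364e+00,
        1.24188163e-02, -2.91831259e-05]), 'tcp_pos': array([ 0.22493872, -0.6363953 ,  0.2265724 ]), 'eef_rot': array([ 1.79999523e+02, -1.00146658e-04, -1.60533005e+02]), 'contact_force': array([ 0.30359114, -0.27460046, -0.41645505]), 'moment': array([-0.02811148, -0.01583932,  0.01827062]), 'gripper_force': 0.0, 'gripper_width': 0.08761807154088144}
```

View pictures.

View pics/scene0.png

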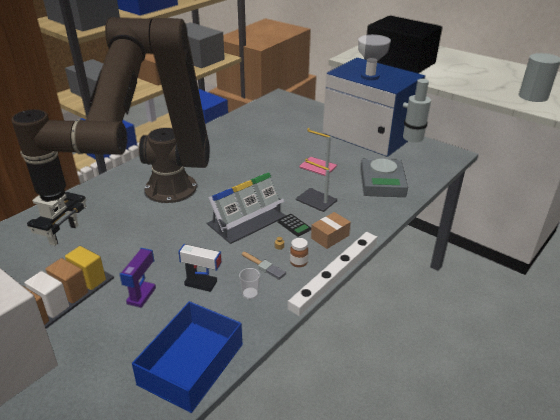

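View pics/top0.png

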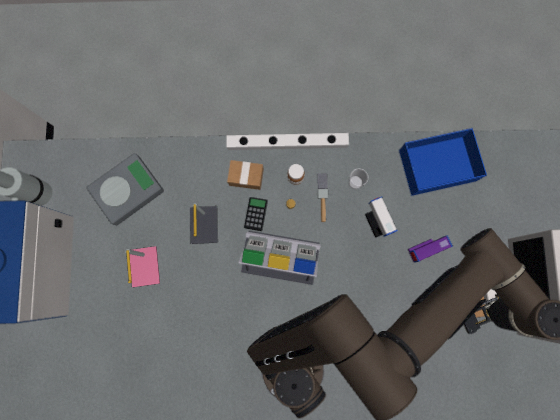

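Candidates in the scene view: the white scanner at (200,262) versus the purple one at (138,275). For the stand, the dark-base one is at (315,198) and the pink one at (318,165). In the top view the white scanner is at (382,217), the purple at (430,248), the dark stand at (203,225), the pink at (143,266), and the blue-lid tin at (304,265). I choose the white scanner and the dark stand. Next I check both in one crop montage.

```bash
python3 - <<'E'
import cv2,numpy as np
s=cv2.imread('pics/scene0.png');t=cv2.imread('pics/top0.png')
f=lambda a,x,y:cv2.resize(a[y:y+60,x:x+80],(400,300),interpolation=cv2.INTER_CUBIC)
cv2.imwrite('pics/m.png',np.vstack([np.hstack([f(s,165,235),f(s,285,120+30)]),np.hstack([f(t,345,190),f(t,170,190)])]))
E
```

```text
(no output)
```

View pics/m.png

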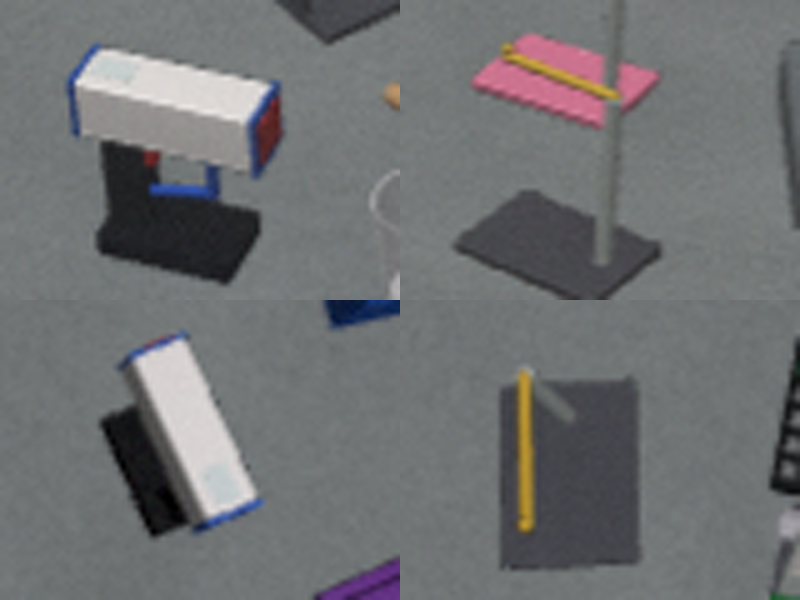

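The top-left and bottom-left crops show the white scanner with a blue guard. Its red window is at full-image scene (219,260) and its front end is top (376,200). The right crops show the dark stand, with its rod running from the post at top (274,264) to the open end at top (275,294), before crop offset. I triangulate next.

```bash
cat >> h.py <<'E'
def Rc(c): return R.from_euler('xyz',c['attitude'],degrees=True).as_matrix()
def proj(c,P):
    r=Rc(c).T; t=-r@c['origin']
    return cv2.projectPoints(np.atleast_2d(P).astype(float),cv2.Rodrigues(r)[0],t,c['intrinsics'],c['dist'])[0][:,0]
def ray(c,p):
    q=cv2.undistortPoints(np.array([[p]],float),c['intrinsics'],c['dist'])[0,0]
    d=Rc(c)@[*q,1]; return np.array(c['origin']),d/np.linalg.norm(d)
def tri(cs,ps):
    A=np.zeros((3,3));b=np.zeros(3)
    rs=[ray(c,p) for c,p in zip(cs,ps)]
    for o,d in rs: M=np.eye(3)-np.outer(d,d);A+=M;b+=M@o
    X=np.linalg.solve(A,b); return X,[np.linalg.norm((np.eye(3)-np.outer(d,d))@(X-o))*1e3 for o,d in rs]
def onz(c,p,z):
    o,d=ray(c,p); return o+d*(z-o[2])/d[2]
def load(f): return pickle.load(open('pics/'+f+'.pkl','rb'))
E
python3 - <<'E'
from h import *
from scipy.optimize import least_squares
S=load('scene0');T=load('top0')
u=lambda x,y,ox,oy:((x+.5)/5-.5+ox,(y+.5)/5-.5+oy)
print('tip',tri([S,T],[u(507,47,285,150),u(525,527,170,130+0+0-0+0+60-300/5+0)]) )
tip=[u(507,50,285,150),u(525,525-300,170,190)]; post=[u(615,96,285,150),u(523,375-300,170,190)]
for p in(tip,post): print(tri([S,T],p))
sc=[(97,47),(280,82),(258,122),(75,85)]; tp=[(125,362),(185,335),(258,505),(200,528)]
sp=[u(*p,165,235) for p in sc]; tpp=[u(x,y-300,345,190) for x,y in tp]
Os=np.array([[-30,22,155],[110,22,155],[110,-22,155],[-30,-22,155]])/1e3
Ot=Os[[1,2,3,0]]
W=lambda O,v:(R.from_euler('z',v[3],degrees=True).apply(O)+v[:3])
f=lambda v:np.r_[(proj(S,W(Os,v))-sp).ravel(),(proj(T,W(Ot,v))-tpp).ravel()]
r=least_squares(f,[.53,-.37,0,23],x_scale=[.01,.01,.01,1]);print(r.x,np.round(r.fun,1))
g=lambda a,x,y:cv2.resize(a[y:y+50,x:x+100],(800,400),interpolation=cv2.INTER_CUBIC)
a=S['img'][:,:,::-1];b=T['img'][:,:,::-1]
cv2.imwrite('pics/l.png',np.vstack([cv2.resize(a[172:242,200:300],(700,490))[:300],cv2.resize(b[230:273,230:330],(700,301))]))
E
```

```text
tip (array([0.69906248, 0.17203438, 0.33077202]), [np.float64(243.20383248717255), np.float64(243.20383248717252)])
(array([0.7001334 , 0.171865  , 0.32847471]), [np.float64(242.64302861324347), np.float64(242.6430286132434)])
(array([0.80020336, 0.16623969, 0.31744915]), [np.float64(235.93536857097612), np.float64(235.93536857097618)])
[ 5.34496906e-01 -3.63764879e-01 -4.13909339e-03  2.16539843e+01] [-0.  -0.4 -0.   0.5 -0.6  0.4 -1.2 -0.4 -0.2 -1.1 -1.5 -0.1 -0.3 -0.
  0.5 -0. ]
```

View pics/l.png

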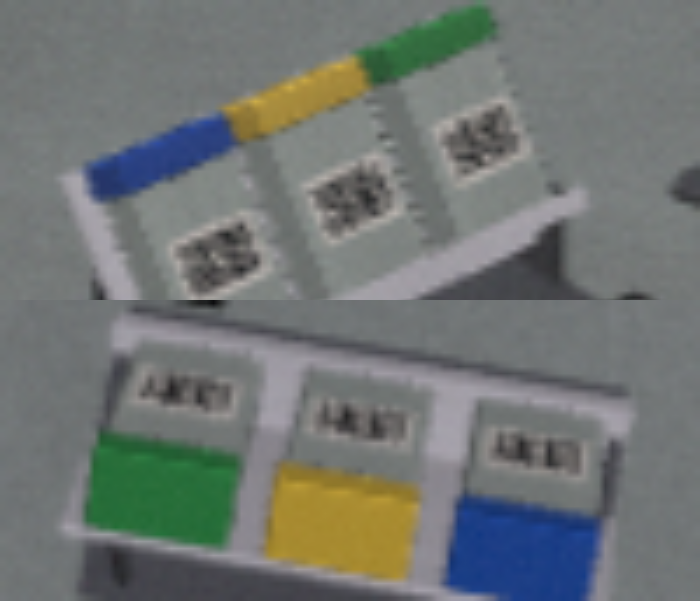

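The montage shows the blue label centre at scene (231,209) and top (305.7,252). The yellow label is at scene (250.3,200) and the green at (269,191.7). My rod pixels missed the 400-px panel offset, so I redo the triangulation.

```bash
python3 - <<'E'
from h import *
S=load('scene0');T=load('top0')
u=lambda x,y,ox,oy:((x+.5)/5-.5+ox,(y+.5)/5-.5+oy)
tip=[u(107,50,285,150),u(125,225,170,190)]; post=[u(215,96,285,150),u(123,75,170,190)]
P=[tri([S,T],p) for p in(tip,post)]
for p in P: print(p)
d=P[1][0]-P[0][0]; print('len',np.linalg.norm(d),'yaw',np.degrees(np.arctan2(d[1],d[0])))
v=lambda x,y,ox,oy:((x+.5)/7-.5+ox,(y+.5)/7-.5+oy)
L=[tri([S,T],[v(*a,200,172),v(b[0],b[1]-300,230,230)]) for a,b in(((217,258),(530,455)),((352,197),(362,425)),((483,138),(185,392)))]
for l in L: print(np.round(l[0],4),np.round(l[1],1))
d=L[2][0]-L[0][0]; print(np.linalg.norm(d),'rack yaw',np.degrees(np.arctan2(d[1],d[0]))-90)
# dark post foot, base corner check
print('proj',proj(S,[[.57,.34,.18]]),proj(T,[[.57,.34,.18]]))
E
```

```text
(array([0.51102012, 0.34407057, 0.18287279]), [np.float64(0.5491261619608252), np.float64(0.5491261619608174)])
(array([0.62226008, 0.34769511, 0.17835301]), [np.float64(0.1939030499494278), np.float64(0.19390304994921814)])
len 0.11139073129162276 yaw 1.8662144524042061
[ 0.4451 -0.0596  0.1173] [0.9 0.9]
[0.4641 0.0314 0.1191] [0.9 0.9]
[0.4836 0.126  0.1198] [0.9 0.9]
0.18961896988127197 rack yaw -11.711700739750512
proj [[316.40267343 165.10648379]] [[195.98131397 218.50699159]]
```

```bash
cat >> h.py <<'E'
def go(x,y,z,yaw):
    s=get_state(); e=s['eef_rot']; M=R.from_euler('xyz',e,degrees=True).as_matrix()
    d=M.T@(np.array([x,y,z])-s['tcp_pos']); t=-((yaw-e[2]+180)%360-180)
    print('t',round(s['time_s'],2),'slide',np.round(d/.15,3),'turn',round(t/90,3),'w',round(s['gripper_width'],4))
def gripxy(gx,o=(.5345,-.3638),yaw=21.7):
    a=np.radians(yaw); return o[0]+gx*np.cos(a),o[1]+gx*np.sin(a)
E
python3 -c "
from h import *
go(*gripxy(-.017),.25,-158.3)"
```

```text
t 1.1 slide [-2.438  1.021 -0.156] turn -0.025 w 0.0876
```

>>> send_rows([
  {"slide": [-0.2, 0.08, -0.02], "turn": 0, "gripper": 1},
  {"slide": [-0.4, 0.16, -0.05], "turn": 0, "gripper": 1},
  {"slide": [-0.6, 0.25, -0.1], "turn": 0, "gripper": 1},
  {"slide": [-0.8, 0.34, -0.1], "turn": 0, "gripper": 1},
  {"slide": [-1, 0.42, -0.1], "turn": 0, "gripper": 1},
])

```text
time_s: 1.52
tcp_pos: [0.3463, -0.526, 0.2423]
eef_rot: [-179.9, 0.0, -160.5]
contact_force: [0.6, -0.8, 0.1]
gripper_width: 0.0875
gripper_force: 0.0
```

>>> send_rows([
  {"slide": [-0.2, 0.08, -0.02], "turn": 0, "gripper": 1},
  {"slide": [-0.4, 0.16, -0.05], "turn": 0, "gripper": 1},
  {"slide": [-0.6, 0.25, -0.05], "turn": 0, "gripper": 1},
  {"slide": [-0.8, 0.34, -0.05], "turn": 0, "gripper": 1},
  {"slide": [-1, 0.42, -0.05], "turn": 0, "gripper": 1},
])

```text
time_s: 1.93
tcp_pos: [0.4668, -0.4162, 0.2495]
eef_rot: [-180.0, 0.0, -160.5]
contact_force: [-0.2, -0.9, 0.3]
gripper_width: 0.0879
gripper_force: 0.0
```

```bash
python3 - <<'E'
from h import *
c=cap('wrist','w1')
print(get_state()['tcp_pos'],c['origin'],c['attitude'])
go(*gripxy(-.017),.25,-158.3)
O=np.array([[-30,22,155],[110,22,155],[110,-22,155],[-30,-22,155]])/1e3
W=R.from_euler('z',21.7,degrees=True).apply(O)+[.5345,-.3638,0]
p=proj(c,W);print(p)
im=c['img'][:,:,::-1].copy()
for q in p: cv2.circle(im,tuple(int(v) for v in q),3,(0,0,255),1)
cv2.imwrite('pics/w1o.png',im)
E
```

```text
[ 0.47055611 -0.41357904  0.24916214] [ 0.39430191 -0.44214431  0.40786954] [ 1.63807535e+02 -3.68604996e-02  1.09492633e+02]
t 1.98 slide [-0.4    0.165 -0.005] turn -0.023 w 0.0878
[[343.65730909 276.64783851]
 [340.79098248 410.33736484]
 [293.97993417 412.16539151]
 [288.91675201 278.72385413]]
```

View pics/w1o.png

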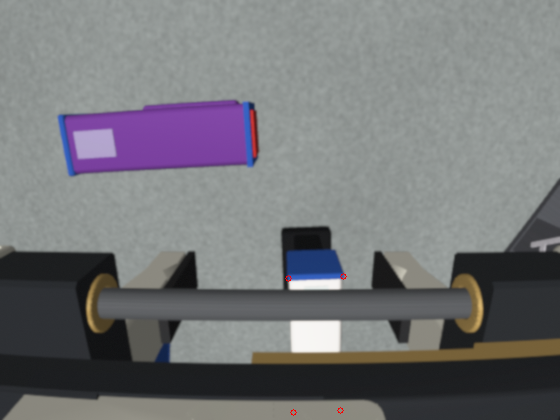

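The projected rear barrel corners, (344,277) and (289,279), sit on the white barrel's edge in the wrist view, so the pose is confirmed. The purple look-alike is at (155,137). Next I reach down.

>>> send_rows([
  {"slide": [-0.2, 0.08, 0], "turn": -0.023, "gripper": 1},
  {"slide": [-0.4, 0.165, 0], "turn": -0.023, "gripper": 1},
  {"slide": [-0.4, 0.165, 0.2], "turn": -0.023, "gripper": 1},
  {"slide": [-0.4, 0.165, 0.4], "turn": -0.023, "gripper": 1},
  {"slide": [-0.4, 0.165, 0.5], "turn": -0.023, "gripper": 1},
])

```text
time_s: 2.4
tcp_pos: [0.5134, -0.3727, 0.1707]
eef_rot: [179.8, -0.1, -158.4]
contact_force: [-0.8, 1.0, -0.6]
gripper_width: 0.0879
gripper_force: 0.0
```

```bash
python3 -c "
from h import *
go(*gripxy(-.017),.118,-158.3)"
```

```text
t 2.4 slide [-0.04   0.002  0.351] turn -0.001 w 0.0879
```

>>> send_rows([
  {"slide": [0, 0, 0.15], "turn": 0, "gripper": 1},
  {"slide": [0, 0, 0.3], "turn": 0, "gripper": 1},
  {"slide": [0, 0, 0.37], "turn": 0, "gripper": 1},
  {"slide": [0, 0, 0.37], "turn": 0, "gripper": 0.6},
  {"slide": [0, 0, 0.37], "turn": 0, "gripper": 0.4},
], newtons=5)

```text
time_s: 2.82
tcp_pos: [0.5142, -0.3745, 0.1188]
eef_rot: [180.0, -0.0, -158.4]
contact_force: [0.4, 0.0, 0.3]
gripper_width: 0.0796
gripper_force: 0.0
```

>>> send_rows([
  {"slide": [0, 0, 0], "turn": 0, "gripper": 0.2},
  {"slide": [0, 0, 0], "turn": 0, "gripper": 0},
  {"slide": [0, 0, 0], "turn": 0, "gripper": 0},
  {"slide": [0, 0, 0], "turn": 0, "gripper": 0},
  {"slide": [0, 0, 0], "turn": 0, "gripper": 0},
], newtons=5)

```text
time_s: 3.23
tcp_pos: [0.5143, -0.3744, 0.1192]
eef_rot: [-180.0, 0.0, -158.5]
contact_force: [-0.7, 0.6, 1.3]
gripper_width: 0.0466
gripper_force: 0.9
```

```bash
python3 -c "
from h import *
go(*gripxy(-.017),.118,-158.3);print(get_state()['tcp_pos'],get_state()['gripper_force'])"
```

```text
t 3.23 slide [-0.038  0.016  0.008] turn -0.002 w 0.0466
[ 0.51431024 -0.37435898  0.11921293] 0.9043578989803791
```

>>> send_rows([
  {"slide": [0, 0, 0], "turn": 0, "gripper": 0},
  {"slide": [0, 0, 0], "turn": 0, "gripper": 0},
  {"slide": [0, 0, -0.03], "turn": 0, "gripper": 0},
  {"slide": [0, 0, -0.06], "turn": 0, "gripper": 0},
  {"slide": [0, 0, -0.1], "turn": 0, "gripper": 0},
], newtons=5)

```text
time_s: 3.65
tcp_pos: [0.5137, -0.374, 0.1332]
eef_rot: [179.9, -0.1, -158.5]
contact_force: [0.5, -0.6, -3.8]
gripper_width: 0.0443
gripper_force: 5.0
```

>>> send_rows([
  {"slide": [0, 0, -0.05], "turn": 0, "gripper": 0},
  {"slide": [0, 0, -0.1], "turn": 0, "gripper": 0},
  {"slide": [0, 0, -0.15], "turn": 0, "gripper": 0},
  {"slide": [0, 0, -0.2], "turn": 0, "gripper": 0},
  {"slide": [0, 0, -0.2], "turn": 0, "gripper": 0},
])

```text
time_s: 4.07
tcp_pos: [0.5148, -0.3748, 0.1657]
eef_rot: [-179.9, 0.1, -158.5]
contact_force: [0.5, -0.6, -4.0]
gripper_width: 0.0439
gripper_force: 5.0
```

```bash
python3 - <<'E'
from h import *
s=get_state();print(s['tcp_pos'],s['gripper_force'],s['contact_force'],s['moment'])
a=cap('scene','s2');b=cap('wrist','w2')
q=cv2.resize(a['img'][215:315,130:265],(540,400),interpolation=cv2.INTER_CUBIC)
cv2.imwrite('pics/q2.png',q[:,:,::-1])
E
```

```text
[ 0.5147948  -0.3748328   0.16572834] 4.999446272850037 [ 0.46077561 -0.5973051  -3.96791281] [-0.16644312  0.01812452 -0.05356939]
```

View pics/q2.png

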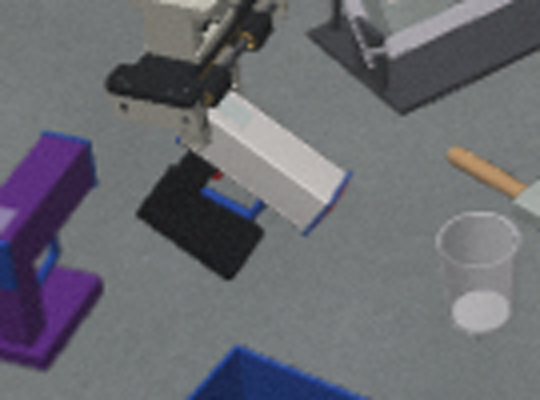

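The crop shows the white scanner hanging nose-down in the gripper: barrel front at crop (330,205), foot front at (228,278). I estimate the pitch by a fit.

```bash
cat >> h.py <<'E'
# scanner point O (m, scanner frame) -> world, pivot (gx,gz) at grasp point G, scanner yaw, nose-down pitch
def sw(O,G,yaw,pitch,gx,gz): return R.from_euler('ZY',[yaw,pitch],degrees=True).apply(np.atleast_2d(O)-[gx,0,gz])+G
E
python3 - <<'E'
from h import *
from scipy.optimize import least_squares
S=load('s2'); G=np.array([.5148,-.3748,.1847])
O=np.array([[110,22,155],[110,-22,105],[110,-22,155],[85,-30,0],[-20,-30,0]])/1e3
p=np.array([(350,173),(306,235),(332,203),(228,279),(138,215)]);p=(p+.5)/4-.5+[130,215]
f=lambda v:(proj(S,sw(O,G,v[3],v[0],v[1],v[2]))-p).ravel()
r=least_squares(f,[32,-.02,.138,21.5],x_scale=[1,.01,.01,1]);print(r.x,np.round(r.fun,1))
f2=lambda v:f([v[0],-.0225,.138,21.5]); r=least_squares(f2,[30]);print(r.x,np.round(r.fun,1))
E
```

```text
[ 3.23943676e+01 -2.48230059e-02  1.40479034e-01  2.00726387e+01] [ 0.5 -0.1 -0.  -0.4 -0.3  0.3  0.5  0.8 -0.7 -0.5]
[33.00058779] [ 0.3 -1.2 -0.1 -1.4 -0.2 -0.8  0.1 -0.1 -1.4 -1.1]
```

>>> send_rows([
  {"slide": [0, 0, 0], "turn": 0, "gripper": 0},
  {"slide": [0, 0, 0], "turn": 0, "gripper": 0},
  {"slide": [0, 0, 0], "turn": 0, "gripper": 0},
  {"slide": [0, 0, 0], "turn": 0, "gripper": 0},
  {"slide": [0, 0, -0.1], "turn": 0, "gripper": 0},
], newtons=50)

```text
time_s: 4.58
tcp_pos: [0.5124, -0.3732, 0.1753]
eef_rot: [179.7, -0.2, -158.5]
contact_force: [-0.8, -0.3, -5.2]
gripper_width: 0.0437
gripper_force: 50.0
```

```bash
cat > tgt.py <<'E'
from h import *
L=np.array([.4448,-.0600,.118]); gx,gz=-.0245,.140
def aim(pitch,dist=.1,gx=gx,gz=gz,L=L,yaw=168.3):
    M=R.from_euler('ZY',[yaw,pitch],degrees=True); w=L-dist*M.apply([1,0,0])
    return w, w+M.apply([gx-.11,0,gz-.13])-[0,0,.019]
E
python3 - <<'E'
from tgt import *
w,t=aim(32.5);print(w,t);go(*t,-11.7);go(t[0],t[1],.33,-11.7)
print(sw(np.array([[85,-30,0],[-20,-30,0],[85,30,0],[-30,22,155]])/1e3,t+[0,0,.019],168.3,32.5,gx,gz))
E
```

```text
[ 0.52738681 -0.07710291  0.17172996] [ 0.63320472 -0.09901674  0.23343067]
t 4.58 slide [-1.418  1.407 -0.386] turn -1.631 w 0.0437
t 4.58 slide [-1.415  1.41  -1.03 ] turn -1.631 w 0.0437
[[ 0.62251482 -0.06616643  0.07552156]
 [ 0.70923098 -0.08412448  0.13193802]
 [ 0.61034758 -0.1249198   0.07552156]
 [ 0.62539363 -0.11986594  0.26803669]]
```

>>> send_rows([
  {"slide": [0, 0, -0.1], "turn": -0.03, "gripper": 0},
  {"slide": [-0.05, 0.05, -0.25], "turn": -0.08, "gripper": 0},
  {"slide": [-0.12, 0.12, -0.45], "turn": -0.14, "gripper": 0},
  {"slide": [-0.22, 0.22, -0.65], "turn": -0.2, "gripper": 0},
  {"slide": [-0.35, 0.35, -0.85], "turn": -0.27, "gripper": 0},
])

```text
time_s: 5.0
tcp_pos: [0.5432, -0.3063, 0.3071]
eef_rot: [180.0, -0.0, -134.0]
contact_force: [0.8, -0.2, -4.2]
gripper_width: 0.0434
gripper_force: 50.0
```

```bash
python3 - <<'E'
from tgt import *
w,t=aim(32.5);go(t[0],t[1],.33,-11.7)
E
```

```text
t 5.0 slide [-1.411  0.528 -0.153] turn -1.359 w 0.0434
```

>>> send_rows([
  {"slide": [-0.14, 0.05, -0.06], "turn": -0.07, "gripper": 0},
  {"slide": [-0.28, 0.1, -0.1], "turn": -0.14, "gripper": 0},
  {"slide": [-0.42, 0.16, -0.1], "turn": -0.21, "gripper": 0},
  {"slide": [-0.56, 0.21, -0.1], "turn": -0.28, "gripper": 0},
  {"slide": [-0.7, 0.26, -0.1], "turn": -0.35, "gripper": 0},
])

```text
time_s: 5.42
tcp_pos: [0.5891, -0.2025, 0.3211]
eef_rot: [-180.0, 0.0, -102.3]
contact_force: [0.4, 0.4, -5.2]
gripper_width: 0.0439
gripper_force: 50.0
```

```bash
python3 - <<'E'
from tgt import *
w,t=aim(32.5);go(t[0],t[1],.33,-11.7)
E
```

```text
t 5.42 slide [-0.737 -0.14  -0.059] turn -1.007 w 0.0439
```

>>> send_rows([
  {"slide": [-0.16, -0.03, 0], "turn": -0.07, "gripper": 0},
  {"slide": [-0.32, -0.06, 0], "turn": -0.14, "gripper": 0},
  {"slide": [-0.47, -0.1, 0], "turn": -0.21, "gripper": 0},
  {"slide": [-0.6, -0.13, 0], "turn": -0.28, "gripper": 0},
  {"slide": [-0.7, -0.14, 0], "turn": -0.35, "gripper": 0},
])

```text
time_s: 5.83
tcp_pos: [0.6331, -0.1041, 0.3205]
eef_rot: [180.0, 0.0, -70.8]
contact_force: [0.3, 0.4, -4.3]
gripper_width: 0.0437
gripper_force: 50.0
```

>>> send_rows([
  {"slide": [0, 0, 0], "turn": -0.07, "gripper": 0},
  {"slide": [0, 0, 0], "turn": -0.14, "gripper": 0},
  {"slide": [0, 0, 0], "turn": -0.21, "gripper": 0},
  {"slide": [0, 0, 0], "turn": -0.28, "gripper": 0},
  {"slide": [0, 0, 0], "turn": -0.35, "gripper": 0},
])

```text
time_s: 6.25
tcp_pos: [0.6322, -0.1057, 0.3207]
eef_rot: [180.0, 0.0, -39.3]
contact_force: [0.5, -0.2, -4.7]
gripper_width: 0.0434
gripper_force: 50.0
```

>>> send_rows([
  {"slide": [0, 0, 0], "turn": -0.07, "gripper": 0},
  {"slide": [0, 0, 0], "turn": -0.14, "gripper": 0},
  {"slide": [0, 0, 0], "turn": -0.2, "gripper": 0},
  {"slide": [0, 0, 0], "turn": -0.25, "gripper": 0},
  {"slide": [0, 0, 0], "turn": -0.29, "gripper": 0},
])

```text
time_s: 6.67
tcp_pos: [0.6322, -0.1058, 0.3207]
eef_rot: [180.0, 0.0, -13.3]
contact_force: [0.5, -0.1, -5.2]
gripper_width: 0.0436
gripper_force: 50.0
```

```bash
python3 - <<'E'
from tgt import *
w,t=aim(32.5);go(*t,-11.7);print(get_state()['eef_rot'])
E
```

```text
t 6.67 slide [-0.004 -0.045  0.582] turn -0.018 w 0.0436
[ 1.79996580e+02  3.90879782e-02 -1.33211447e+01]
```

>>> send_rows([
  {"slide": [0, -0.02, 0.1], "turn": -0.018, "gripper": 0},
  {"slide": [0, -0.04, 0.25], "turn": -0.018, "gripper": 0},
  {"slide": [0, -0.045, 0.4], "turn": -0.018, "gripper": 0},
  {"slide": [0, -0.045, 0.5], "turn": -0.018, "gripper": 0},
  {"slide": [0, -0.045, 0.5], "turn": -0.018, "gripper": 0},
])

```text
time_s: 7.08
tcp_pos: [0.6317, -0.0989, 0.2417]
eef_rot: [179.9, 0.4, -12.0]
contact_force: [-0.6, 0.3, -5.5]
gripper_width: 0.0437
gripper_force: 50.0
```

```bash
python3 - <<'E'
from tgt import *
w,t=aim(32.5);go(*t,-11.7)
s=get_state();print(s['tcp_pos'],s['eef_rot'])
a=cap('scene','s3');b=cap('top','t3')
q=cv2.resize(a['img'][150:250,200:333],(532,400),interpolation=cv2.INTER_CUBIC)
q2=cv2.resize(b['img'][150:280,240:306],(266,524),interpolation=cv2.INTER_CUBIC)[:400]
cv2.imwrite('pics/q3.png',np.hstack([q,q2])[:,:,::-1])
E
```

```text
t 7.08 slide [ 0.01  -0.001  0.055] turn -0.003 w 0.0437
[ 0.63171321 -0.09892085  0.24166435] [179.94057675   0.40209392 -11.96101633]
```

View pics/q3.png

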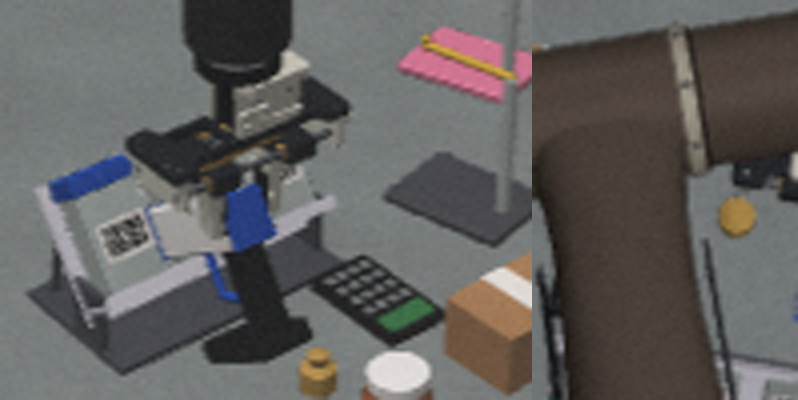

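The crop shows the white scanner facing the blue tin's label: label at crop (122,237), barrel front edge (148,206)–(164,257), rear blue plate (229–275, 185–250). I refit the pitch from these corners.

```bash
python3 - <<'E'
from tgt import *
from scipy.optimize import least_squares
S=load('s3'); G=np.array([.6317,-.0989,.2607])
O=np.array([[110,22,155],[110,22,105],[-30,22,155],[-30,22,105],[-30,-22,105]])/1e3
p=np.array([(148,206),(164,257),(229,196),(236,251),(274,236)]);p=(p+.5)/4-.5+[200,150]
f=lambda v:(proj(S,sw(O,G,168.,v[0],v[1],v[2]))-p).ravel()
r=least_squares(f,[32,-.02,.138],x_scale=[1,.01,.01]);print(r.x,np.round(r.fun,1))
f2=lambda v:f([v[0],-.0245,.14]); r=least_squares(f2,[30]);print(r.x,np.round(r.fun,1))
print(np.round(f([32.4,-.0245,.14]),1))
p=(122,237); print('label px',(p[0]+.5)/4-.5+200,(p[1]+.5)/4-.5+150, proj(S,[L]))
E
```

```text
[ 3.12516183e+01 -1.83491990e-02  1.44449134e-01] [-0.2 -0.   0.2 -0.4 -2.   0.8  0.9  0.2  1.1 -0.5]
[33.49970035] [-1.   0.3 -0.4 -0.2 -3.3 -0.3 -0.2 -1.   0.  -1.7]
[-1.2 -0.4 -0.7 -0.8 -3.3 -0.3 -0.3 -1.  -0.1 -1.7]
label px 230.125 208.875 [[230.66322274 208.28730562]]
```

>>> send_rows([
  {"slide": [0.005, 0, 0.03], "turn": -0.003, "gripper": 0},
  {"slide": [0.005, 0, 0.05], "turn": -0.003, "gripper": 0},
  {"slide": [0.005, 0, 0.07], "turn": -0.003, "gripper": 0},
  {"slide": [0.005, 0, 0.07], "turn": -0.003, "gripper": 0},
  {"slide": [0.005, 0, 0.07], "turn": -0.003, "gripper": 0},
])

```text
time_s: 7.6
tcp_pos: [0.6346, -0.0995, 0.2357]
eef_rot: [180.0, -0.0, -11.7]
contact_force: [0.4, 0.0, -4.2]
gripper_width: 0.0439
gripper_force: 50.0
```

```bash
python3 - <<'E'
from tgt import *
w,t=aim(32.5);go(*t,-11.7)
E
```

```text
t 7.6 slide [-0.01  -0.001  0.015] turn 0.0 w 0.0439
```

>>> send_rows([
  {"slide": [-0.01, 0, 0.015], "turn": 0, "gripper": 0},
  {"slide": [-0.01, 0, 0.015], "turn": 0, "gripper": 0},
  {"slide": [-0.01, 0, 0.015], "turn": 0, "gripper": 0},
  {"slide": [-0.01, 0, 0.015], "turn": 0, "gripper": 0},
  {"slide": [-0.01, 0, 0.015], "turn": 0, "gripper": 0},
])

```text
time_s: 8.02
tcp_pos: [0.6333, -0.0991, 0.2334]
eef_rot: [180.0, -0.0, -11.7]
contact_force: [0.7, -0.2, -4.2]
gripper_width: 0.0438
gripper_force: 50.0
```

>>> send_rows([
  {"slide": [0, 0, 0], "turn": 0, "gripper": 0},
  {"slide": [0, 0, 0], "turn": 0, "gripper": 0},
  {"slide": [0, 0, 0], "turn": 0, "gripper": 0},
  {"slide": [0, 0, 0], "turn": 0, "gripper": 0},
  {"slide": [0, 0, 0], "turn": 0, "gripper": 0},
])

```text
time_s: 8.43
tcp_pos: [0.6332, -0.0991, 0.2333]
eef_rot: [180.0, 0.0, -11.7]
contact_force: [0.2, 0.8, -4.3]
gripper_width: 0.0437
gripper_force: 50.0
```

>>> send_rows([
  {"slide": [0, 0, 0], "turn": 0, "gripper": 0},
  {"slide": [0, 0, 0], "turn": 0, "gripper": 0},
  {"slide": [0, 0, 0], "turn": 0, "gripper": 0},
  {"slide": [0, 0, 0], "turn": 0, "gripper": 0},
  {"slide": [0, 0, 0], "turn": 0, "gripper": 0},
])

```text
time_s: 8.85
tcp_pos: [0.6332, -0.0991, 0.2333]
eef_rot: [-180.0, -0.0, -11.7]
contact_force: [-0.2, -0.2, -4.6]
gripper_width: 0.0436
gripper_force: 50.0
```

>>> send_rows([
  {"slide": [0, 0, 0], "turn": 0, "gripper": 0},
  {"slide": [0, 0, 0], "turn": 0, "gripper": 0},
  {"slide": [0, 0, 0], "turn": 0, "gripper": 0},
  {"slide": [0, 0, 0], "turn": 0, "gripper": 0},
  {"slide": [0, 0, 0], "turn": 0, "gripper": 0},
])

```text
time_s: 9.27
tcp_pos: [0.6332, -0.0991, 0.2333]
eef_rot: [180.0, 0.0, -11.7]
contact_force: [-0.2, -0.1, -4.2]
gripper_width: 0.0436
gripper_force: 50.0
```

>>> send_rows([
  {"slide": [0, 0, 0], "turn": 0, "gripper": 0},
  {"slide": [0, 0, 0], "turn": 0, "gripper": 0},
  {"slide": [0, 0, 0], "turn": 0, "gripper": 0},
  {"slide": [0, 0, 0], "turn": 0, "gripper": 0},
  {"slide": [0, 0, 0], "turn": 0, "gripper": 0},
])

```text
time_s: 9.68
tcp_pos: [0.6332, -0.0991, 0.2333]
eef_rot: [-180.0, -0.0, -11.7]
contact_force: [0.6, -0.3, -4.8]
gripper_width: 0.0437
gripper_force: 50.0
```

>>> send_rows([
  {"slide": [0, 0, 0], "turn": 0, "gripper": 0},
  {"slide": [0, 0, 0], "turn": 0, "gripper": 0},
  {"slide": [0, 0, 0], "turn": 0, "gripper": 0},
  {"slide": [0, 0, 0], "turn": 0, "gripper": 0},
  {"slide": [0, 0, 0], "turn": 0, "gripper": 0},
])

```text
time_s: 10.1
tcp_pos: [0.6332, -0.0991, 0.2333]
eef_rot: [-180.0, 0.0, -11.7]
contact_force: [0.3, -0.3, -4.0]
gripper_width: 0.0437
gripper_force: 50.0
```

>>> send_rows([
  {"slide": [0, 0, 0], "turn": 0, "gripper": 0},
  {"slide": [0, 0, 0], "turn": 0, "gripper": 0},
  {"slide": [0, 0, 0], "turn": 0, "gripper": 0},
  {"slide": [0, 0, 0], "turn": 0, "gripper": 0},
  {"slide": [0, 0, 0], "turn": 0, "gripper": 0},
])

```text
time_s: 10.52
tcp_pos: [0.6332, -0.0991, 0.2333]
eef_rot: [180.0, 0.0, -11.7]
contact_force: [-1.5, -0.0, -5.6]
gripper_width: 0.044
gripper_force: 50.0
```

```bash
python3 - <<'E'
from tgt import *
from scipy.optimize import least_squares
S=cap('scene','s4'); s=get_state(); w,t=aim(32.5); go(*t,-11.7)
q=cv2.resize(S['img'][150:250,200:333],(532,400),interpolation=cv2.INTER_CUBIC)[:,:,::-1].copy()
cv2.imwrite('pics/q4.png',q)
W=sw(np.array([[.11,0,.13]]),s['tcp_pos']+[0,0,.019],168.3,32.5,gx,gz)[0]
n=R.from_euler('ZY',[-11.7,-35],degrees=True).apply([1,0,0]); d=W-L
print('dist',np.linalg.norm(d),'normal comp',d@n,W)
E
```

```text
t 10.57 slide [-0.    -0.001 -0.001] turn 0.0 w 0.0437
dist 0.09996149103136438 normal comp 0.09986121089413892 [ 0.52739604 -0.07720305  0.17161202]
```

```bash
python3 - <<'E'
from h import *
T=load('top0')
for n,p,z in(('beaker',(359,178),.09),('brushend',(324,221),.02),('purple front',(450,240),.13),('jar',(296,167),.095),('carton',(246,174),.07),('calc',(256,213),.014),('brushhead',(322,175),.02)): print(n,onz(T,p,z))
go(.53,-.2725,.33,-88.1)
E
```

```text
beaker [ 0.73238767 -0.27880664  0.09      ]
brushend [ 0.57484897 -0.14228856  0.02      ]
purple front [ 0.47771512 -0.60206229  0.13      ]
jar [ 0.7801963  -0.03261376  0.095     ]
carton [0.76225947 0.16586045 0.07      ]
calc [0.61377285 0.13108587 0.014     ]
brushhead [ 0.76505287 -0.14057056  0.02      ]
t 10.57 slide [-0.44   1.271 -0.645] turn 0.849 w 0.0437
```

>>> send_rows([
  {"slide": [0.02, 0, -0.1], "turn": 0, "gripper": 0},
  {"slide": [0.04, 0, -0.25], "turn": 0, "gripper": 0},
  {"slide": [0.04, 0, -0.4], "turn": 0.03, "gripper": 0},
  {"slide": [0.02, 0.05, -0.55], "turn": 0.08, "gripper": 0},
  {"slide": [0, 0.15, -0.65], "turn": 0.15, "gripper": 0},
])

```text
time_s: 10.98
tcp_pos: [0.6295, -0.1204, 0.3331]
eef_rot: [-179.9, -0.1, -25.3]
contact_force: [0.5, 0.6, -4.1]
gripper_width: 0.0432
gripper_force: 50.0
```

```bash
python3 - <<'E'
from h import *
go(.53,-.2725,.33,-88.1)
E
```

```text
t 10.98 slide [-0.167  1.2    0.019] turn 0.698 w 0.0432
```

>>> send_rows([
  {"slide": [-0.03, 0.2, 0], "turn": 0.07, "gripper": 0},
  {"slide": [-0.06, 0.4, 0], "turn": 0.14, "gripper": 0},
  {"slide": [-0.09, 0.6, 0], "turn": 0.21, "gripper": 0},
  {"slide": [-0.12, 0.8, 0], "turn": 0.28, "gripper": 0},
  {"slide": [-0.15, 0.98, 0], "turn": 0.35, "gripper": 0},
])

```text
time_s: 11.4
tcp_pos: [0.5446, -0.2458, 0.331]
eef_rot: [-180.0, -0.0, -57.0]
contact_force: [-0.3, -0.6, -4.3]
gripper_width: 0.0439
gripper_force: 50.0
```

```bash
python3 - <<'E'
from h import *
go(.53,-.2725,.2,-88.1)
E
```

```text
t 11.4 slide [0.096 0.179 0.873] turn 0.346 w 0.0439
```

>>> send_rows([
  {"slide": [0.03, 0.06, 0.15], "turn": 0.07, "gripper": 0},
  {"slide": [0.06, 0.12, 0.35], "turn": 0.14, "gripper": 0},
  {"slide": [0.09, 0.15, 0.55], "turn": 0.21, "gripper": 0},
  {"slide": [0.09, 0.16, 0.75], "turn": 0.28, "gripper": 0},
  {"slide": [0.09, 0.16, 0.87], "turn": 0.345, "gripper": 0},
])

```text
time_s: 11.82
tcp_pos: [0.5312, -0.2691, 0.1971]
eef_rot: [179.8, 0.1, -88.1]
contact_force: [-0.4, 0.7, -5.0]
gripper_width: 0.0434
gripper_force: 50.0
```

>>> send_rows([
  {"slide": [0, 0, 0.05], "turn": 0, "gripper": 0},
  {"slide": [0, 0, 0.1], "turn": 0, "gripper": 0},
  {"slide": [0, 0, 0.15], "turn": 0, "gripper": 0},
  {"slide": [0, 0, 0.18], "turn": 0, "gripper": 0},
  {"slide": [0, 0, 0.2], "turn": 0, "gripper": 0},
])

```text
time_s: 12.23
tcp_pos: [0.5336, -0.269, 0.1706]
eef_rot: [-179.9, -0.0, -87.6]
contact_force: [0.2, -0.6, -4.1]
gripper_width: 0.0439
gripper_force: 50.0
```

```bash
python3 - <<'E'
from h import *
go(.53,-.2725,.158,-88.1)
E
```

```text
t 12.23 slide [0.022 0.025 0.084] turn 0.005 w 0.0439
```

>>> send_rows([
  {"slide": [0, 0, 0.04], "turn": 0, "gripper": 0},
  {"slide": [0, 0, 0.09], "turn": 0, "gripper": 0},
  {"slide": [0.06, 0, 0.1], "turn": 0, "gripper": 0},
  {"slide": [0.12, 0, 0.11], "turn": 0, "gripper": 0},
  {"slide": [0.18, 0, 0.125], "turn": 0, "gripper": 0},
], newtons=6)

```text
time_s: 12.65
tcp_pos: [0.535, -0.2972, 0.1522]
eef_rot: [-179.9, -0.0, -87.7]
contact_force: [1.8, 0.2, -0.0]
gripper_width: 0.0438
gripper_force: 6.0
```

>>> send_rows([
  {"slide": [0.07, 0, 0.025], "turn": 0, "gripper": 0},
  {"slide": [0.15, 0, 0.055], "turn": 0, "gripper": 0},
  {"slide": [0.23, 0, 0.09], "turn": 0, "gripper": 0},
  {"slide": [0.3, 0, 0.125], "turn": 0, "gripper": 0},
  {"slide": [0.37, 0, 0.165], "turn": 0, "gripper": 0},
])

```text
time_s: 13.07
tcp_pos: [0.5363, -0.353, 0.126]
eef_rot: [-180.0, 0.0, -87.8]
contact_force: [1.1, -1.1, -0.3]
gripper_width: 0.044
gripper_force: 6.0
```

```bash
python3 - <<'E'
from h import *
s=get_state();print(s['tcp_pos'],s['contact_force'])
a=cap('scene','s5')
p=proj(a,[[.53,-.33,.1]])[0].astype(int);print(p)
q=cv2.resize(a['img'][p[1]-50:p[1]+50,p[0]-66:p[0]+67],(532,400),interpolation=cv2.INTER_CUBIC)
cv2.imwrite('pics/q5.png',q[:,:,::-1])
E
```

```text
[ 0.53632338 -0.35297151  0.12604896] [ 1.14496566 -1.12984036 -0.34160594]
[196 254]
```

View pics/q5.png

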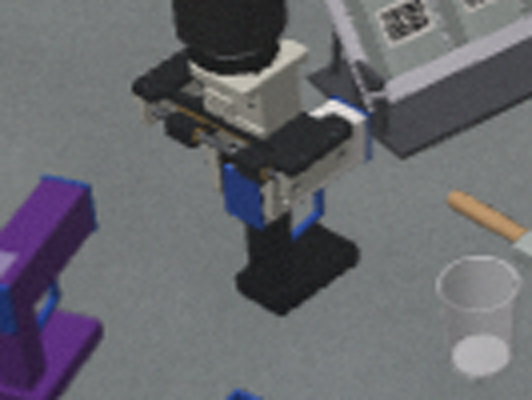

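The crop shows the scanner almost level, with its foot on the bench at crop (290,265). I settle it, open, and move back up for the re-grasp at x = 34.

>>> send_rows([
  {"slide": [0.03, 0, 0.02], "turn": 0, "gripper": 0},
  {"slide": [0.03, 0, 0.04], "turn": 0, "gripper": 0},
  {"slide": [0.03, 0, 0.04], "turn": 0, "gripper": 0},
  {"slide": [0.03, 0, 0.04], "turn": 0, "gripper": 0.5},
  {"slide": [0.03, 0, 0.04], "turn": 0, "gripper": 0.7},
])

```text
time_s: 13.53
tcp_pos: [0.5359, -0.3556, 0.1202]
eef_rot: [179.9, 0.1, -87.7]
contact_force: [-0.3, -0.3, -0.1]
gripper_width: 0.0468
gripper_force: 0.0
```

>>> send_rows([
  {"slide": [0, 0, 0], "turn": 0, "gripper": 1},
  {"slide": [0, 0, 0], "turn": 0, "gripper": 1},
  {"slide": [0, 0, -0.15], "turn": 0, "gripper": 1},
  {"slide": [0, 0, -0.35], "turn": 0, "gripper": 1},
  {"slide": [0, 0, -0.5], "turn": 0, "gripper": 1},
])

```text
time_s: 13.95
tcp_pos: [0.5365, -0.3557, 0.1971]
eef_rot: [180.0, 0.0, -87.7]
contact_force: [1.0, -0.7, 0.4]
gripper_width: 0.0786
gripper_force: 0.0
```

>>> send_rows([
  {"slide": [0.1, 0, -0.2], "turn": 0, "gripper": 1},
  {"slide": [0.3, 0, -0.3], "turn": 0, "gripper": 1},
  {"slide": [0.5, 0, -0.3], "turn": 0, "gripper": 1},
  {"slide": [0.5, 0, -0.3], "turn": 0, "gripper": 1},
  {"slide": [0.5, 0, -0.3], "turn": 0, "gripper": 1},
])

```text
time_s: 14.37
tcp_pos: [0.539, -0.4316, 0.24]
eef_rot: [179.9, 0.1, -87.8]
contact_force: [0.2, 0.8, -1.1]
gripper_width: 0.0873
gripper_force: 0.0
```

```bash
python3 - <<'E'
from h import *
s=get_state();print(s['tcp_pos'],s['eef_rot'])
a=cap('wrist','w6');b=cap('scene','s6')
q=cv2.resize(b['img'][204:304,130:230],(376,376),interpolation=cv2.INTER_CUBIC)
cv2.imwrite('pics/q6.png',np.hstack([cv2.resize(a['img'],(501,376),interpolation=cv2.INTER_AREA)[:,100:],q])[:,:,::-1])
E
```

```text
[ 0.53903318 -0.4316459   0.23997213] [ 1.79946764e+02  6.29118196e-02 -8.78219757e+01]
```

View pics/q6.png

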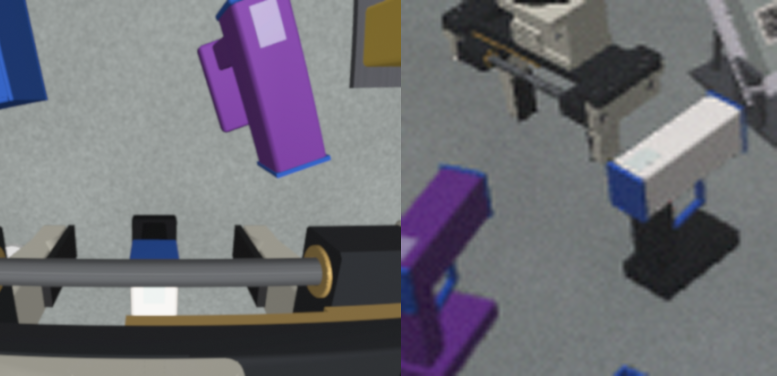

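The montage shows the scanner upright, with its rear plate at scene crop (612–645, 165–220) and at wrist montage (132–178, 240). I fit its pose from both views.

```bash
python3 - <<'E'
from h import *
from scipy.optimize import least_squares
S=load('s6');Wc=load('w6')
p=np.array([(612,165),(645,184),(741,113),(708,95),(645,220)])-[401,0];p=(p+.5)/3.76-.5+[130,204]
O=np.array([[-30,22,155],[-30,-22,155],[110,-22,155],[110,22,155],[-30,-22,105]])/1e3
pw=(np.array([(132,240),(178,240)])+[100.5,.5])/.8946-.5
Xw=[onz(Wc,q,.105) for q in pw];print(Xw)
w=lambda O,v:R.from_euler('z',v[2],degrees=True).apply(O)+[v[0],v[1],0]
Ow=np.array([[-30,22,105],[-30,-22,105]])/1e3
for o in(Ow,Ow[::-1]):
    f=lambda v:np.r_[(proj(S,w(O,v))-p).ravel(),(proj(Wc,w(o,v))-pw).ravel()]
    r=least_squares(f,[.535,-.335,91],x_scale=[.01,.01,1]);print(r.x,r.cost,np.round(r.fun,1))
    print(gripxy(.034,r.x[:2],r.x[2]))
E
```

```text
[array([ 0.55765887, -0.3672057 ,  0.105     ]), array([ 0.51021815, -0.36897142,  0.105     ])]
[ 0.53863859 -0.33775646 79.6390335 ] 2457.7355317133806 [ -1.2  -2.1  -3.2  -0.9   4.3   1.8   6.    0.8  -1.9   0.4  49.6   5.5
 -48.3  -3.9]
(np.float64(0.544753453453225), np.float64(-0.3043108575428193))
[ 0.53418452 -0.33806288 90.74012686] 13.686624385528562 [-2.1 -1.3 -2.1 -1.2  0.3 -1.8  0.4 -1.6 -0.9  0.1  1.2 -0.5 -2.6  0.5]
(np.float64(0.5337453293108675), np.float64(-0.30406572003872534))
```

```bash
python3 -c "
from h import *
go(.534,-.304,.123,-88.6)"
```

```text
t 14.47 slide [-0.842  0.     0.781] turn 0.01 w 0.0874
```

>>> send_rows([
  {"slide": [-0.2, 0, 0], "turn": 0.01, "gripper": 1},
  {"slide": [-0.4, 0, 0], "turn": 0.01, "gripper": 1},
  {"slide": [-0.6, 0, 0], "turn": 0.01, "gripper": 1},
  {"slide": [-0.8, 0, 0.05], "turn": 0.01, "gripper": 1},
  {"slide": [-0.84, 0, 0.15], "turn": 0.01, "gripper": 1},
])

```text
time_s: 14.88
tcp_pos: [0.5351, -0.3011, 0.2204]
eef_rot: [-179.8, -0.0, -88.4]
contact_force: [-0.0, -0.5, 0.3]
gripper_width: 0.0877
gripper_force: 0.0
```

>>> send_rows([
  {"slide": [0, 0, 0.15], "turn": 0, "gripper": 1},
  {"slide": [0, 0, 0.3], "turn": 0, "gripper": 1},
  {"slide": [0, 0, 0.45], "turn": 0, "gripper": 1},
  {"slide": [0, 0, 0.45], "turn": 0, "gripper": 1},
  {"slide": [0, 0, 0.45], "turn": 0, "gripper": 1},
])

```text
time_s: 15.3
tcp_pos: [0.5338, -0.3041, 0.1502]
eef_rot: [179.8, 0.0, -88.6]
contact_force: [0.1, -0.4, 1.1]
gripper_width: 0.0875
gripper_force: 0.0
```

```bash
python3 -c "
from h import *
go(.534,-.304,.123,-88.6)"
```

```text
t 15.3 slide [-0.001 -0.002  0.181] turn 0.0 w 0.0875
```

>>> send_rows([
  {"slide": [0, 0, 0.1], "turn": 0, "gripper": 1},
  {"slide": [0, 0, 0.18], "turn": 0, "gripper": 1},
  {"slide": [0, 0, 0.18], "turn": 0, "gripper": 0.7},
  {"slide": [0, 0, 0.18], "turn": 0, "gripper": 0.4},
  {"slide": [0, 0, 0.18], "turn": 0, "gripper": 0},
], newtons=20)

```text
time_s: 15.72
tcp_pos: [0.5355, -0.3053, 0.1256]
eef_rot: [-179.9, -0.1, -88.6]
contact_force: [-0.1, 0.3, 0.5]
gripper_width: 0.0732
gripper_force: 0.0
```

>>> send_rows([
  {"slide": [0, 0, 0], "turn": 0, "gripper": 0},
  {"slide": [0, 0, 0], "turn": 0, "gripper": 0},
  {"slide": [0, 0, 0], "turn": 0, "gripper": 0},
  {"slide": [0, 0, 0], "turn": 0, "gripper": 0},
  {"slide": [0, 0, 0], "turn": 0, "gripper": 0},
], newtons=40)

```text
time_s: 16.13
tcp_pos: [0.5347, -0.3051, 0.1242]
eef_rot: [-180.0, -0.0, -88.6]
contact_force: [0.0, 0.3, 2.1]
gripper_width: 0.0436
gripper_force: 40.0
```

>>> send_rows([
  {"slide": [0, 0, 0], "turn": 0, "gripper": 0},
  {"slide": [0, 0, -0.1], "turn": 0, "gripper": 0},
  {"slide": [0, 0, -0.3], "turn": 0, "gripper": 0},
  {"slide": [0, 0, -0.6], "turn": 0, "gripper": 0},
  {"slide": [0, 0, -0.8], "turn": 0, "gripper": 0},
], newtons=50)

```text
time_s: 16.55
tcp_pos: [0.5339, -0.3049, 0.2448]
eef_rot: [179.9, 0.0, -88.6]
contact_force: [1.8, -0.8, -3.7]
gripper_width: 0.0437
gripper_force: 50.0
```

```bash
python3 -c "
from h import *
print(get_state()['tcp_pos'])
go(.48,.34,.35,-88.1)"
```

```text
[ 0.53389097 -0.30488353  0.24479806]
t 16.55 slide [-4.307  0.257 -0.698] turn -0.006 w 0.0437
```

>>> send_rows([
  {"slide": [-0.05, 0, -0.15], "turn": 0, "gripper": 0},
  {"slide": [-0.15, 0, -0.3], "turn": 0, "gripper": 0},
  {"slide": [-0.3, 0.02, -0.5], "turn": 0, "gripper": 0},
  {"slide": [-0.5, 0.04, -0.65], "turn": 0, "gripper": 0},
  {"slide": [-0.7, 0.05, -0.7], "turn": 0, "gripper": 0},
])

```text
time_s: 16.97
tcp_pos: [0.5247, -0.2, 0.3518]
eef_rot: [-179.8, -0.0, -88.7]
contact_force: [1.7, -0.1, -3.1]
gripper_width: 0.044
gripper_force: 50.0
```

>>> send_rows([
  {"slide": [-0.2, 0, 0], "turn": 0, "gripper": 0},
  {"slide": [-0.4, 0.02, 0], "turn": 0, "gripper": 0},
  {"slide": [-0.6, 0.04, 0], "turn": 0, "gripper": 0},
  {"slide": [-0.8, 0.06, 0], "turn": 0, "gripper": 0},
  {"slide": [-1, 0.08, 0], "turn": 0, "gripper": 0},
])

```text
time_s: 17.38
tcp_pos: [0.5078, -0.0491, 0.3478]
eef_rot: [179.9, 0.0, -88.6]
contact_force: [0.9, -0.5, -4.5]
gripper_width: 0.0436
gripper_force: 50.0
```

>>> send_rows([
  {"slide": [-0.2, 0, 0], "turn": 0, "gripper": 0},
  {"slide": [-0.4, 0.02, 0], "turn": 0, "gripper": 0},
  {"slide": [-0.6, 0.04, 0], "turn": 0, "gripper": 0},
  {"slide": [-0.8, 0.06, 0], "turn": 0, "gripper": 0},
  {"slide": [-1, 0.08, 0], "turn": 0, "gripper": 0},
])

```text
time_s: 17.8
tcp_pos: [0.4922, 0.1004, 0.3479]
eef_rot: [179.9, -0.0, -88.6]
contact_force: [1.0, 0.6, -4.8]
gripper_width: 0.0437
gripper_force: 50.0
```

```bash
python3 -c "
from h import *
print(get_state()['tcp_pos'])
go(.455,.339,.35,-88.1)"
```

```text
[0.49216944 0.1004184  0.34788736]
t 17.8 slide [-1.596  0.21  -0.014] turn -0.006 w 0.0437
```

>>> send_rows([
  {"slide": [-0.2, 0.03, 0], "turn": 0, "gripper": 0},
  {"slide": [-0.4, 0.06, 0], "turn": 0, "gripper": 0},
  {"slide": [-0.6, 0.09, 0], "turn": 0, "gripper": 0},
  {"slide": [-0.8, 0.12, 0], "turn": 0, "gripper": 0},
  {"slide": [-0.95, 0.15, 0], "turn": 0, "gripper": 0},
])

```text
time_s: 18.22
tcp_pos: [0.4663, 0.2429, 0.3476]
eef_rot: [179.9, -0.0, -88.6]
contact_force: [0.6, 0.5, -4.1]
gripper_width: 0.044
gripper_force: 50.0
```

>>> send_rows([
  {"slide": [-0.15, 0.02, 0], "turn": 0, "gripper": 0},
  {"slide": [-0.35, 0.05, 0], "turn": -0.006, "gripper": 0},
  {"slide": [-0.5, 0.06, 0], "turn": -0.006, "gripper": 0},
  {"slide": [-0.61, 0.06, 0], "turn": -0.006, "gripper": 0},
  {"slide": [-0.61, 0.06, 0], "turn": -0.006, "gripper": 0},
])

```text
time_s: 18.63
tcp_pos: [0.4556, 0.3348, 0.3471]
eef_rot: [179.9, -0.1, -88.0]
contact_force: [0.1, -0.1, -4.1]
gripper_width: 0.0437
gripper_force: 50.0
```

```bash
python3 - <<'E'
from h import *
s=get_state();print(s['tcp_pos'],s['eef_rot'])
go(.455,.339,.228,-88.1)
a=cap('scene','s7');b=cap('top','t7')
q=cv2.resize(a['img'][90:215,260:360],(400,500),interpolation=cv2.INTER_CUBIC)
q2=cv2.resize(b['img'][180:280,165:245],(400,500),interpolation=cv2.INTER_CUBIC)
cv2.imwrite('pics/q7.png',np.hstack([q,q2])[:,:,::-1])
E
```

```text
[0.45563794 0.33480307 0.34709618] [ 1.79888331e+02 -6.38849026e-02 -8.79734227e+01]
t 18.63 slide [-0.029  0.002  0.794] turn 0.001 w 0.0437
```

>>> send_rows([
  {"slide": [-0.01, 0, 0.15], "turn": 0, "gripper": 0},
  {"slide": [-0.02, 0, 0.35], "turn": 0, "gripper": 0},
  {"slide": [-0.025, 0, 0.55], "turn": 0, "gripper": 0},
  {"slide": [-0.025, 0, 0.7], "turn": 0, "gripper": 0},
  {"slide": [-0.025, 0, 0.79], "turn": 0, "gripper": 0},
])

```text
time_s: 19.15
tcp_pos: [0.4551, 0.3336, 0.2272]
eef_rot: [179.8, -0.2, -88.2]
contact_force: [-0.9, -0.9, -4.5]
gripper_width: 0.0435
gripper_force: 50.0
```

>>> send_rows([
  {"slide": [0, 0, 0], "turn": 0, "gripper": 0},
  {"slide": [0, 0, 0], "turn": 0, "gripper": 0},
  {"slide": [0, 0, 0], "turn": 0, "gripper": 0},
  {"slide": [0, 0, 0], "turn": 0, "gripper": 0},
  {"slide": [0, 0, 0], "turn": 0, "gripper": 0},
])

```text
time_s: 19.57
tcp_pos: [0.4566, 0.3363, 0.2317]
eef_rot: [-179.9, 0.1, -88.1]
contact_force: [0.2, 0.3, -4.7]
gripper_width: 0.0439
gripper_force: 50.0
```

```bash
python3 - <<'E'
from h import *
s=get_state();print(s['tcp_pos'],s['eef_rot'])
go(.553,.3415,.228,-88.1)
a=cap('scene','s7');b=cap('top','t7')
q=cv2.resize(a['img'][110:210,270:350],(400,500),interpolation=cv2.INTER_CUBIC)
q2=cv2.resize(b['img'][180:280,165:245],(400,500),interpolation=cv2.INTER_CUBIC)
cv2.imwrite('pics/q7.png',np.hstack([q,q2])[:,:,::-1])
# predicted opening far/near axis vs rod
G=s['tcp_pos']+[0,0,.019]
print(proj(a,sw(np.array([[37,0,80],[14,0,105],[59,0,55]])/1e3,G,s['eef_rot'][2]+180,0,.033,.143)),proj(a,[[.511,.344,.18],[.622,.3477,.18]]))
E
```

```text
[0.45655825 0.33629521 0.23170112] [-1.79916364e+02  9.76699902e-02 -8.80858623e+01]
t 19.57 slide [-0.013 -0.644  0.026] turn 0.0 w 0.0439
[[295.32854083 154.92447962]
 [292.30619314 151.97548314]
 [298.14351762 157.8917909 ]] [[305.8383261  160.21287966]
 [327.52758679 168.45486908]]
```

View pics/q7.png

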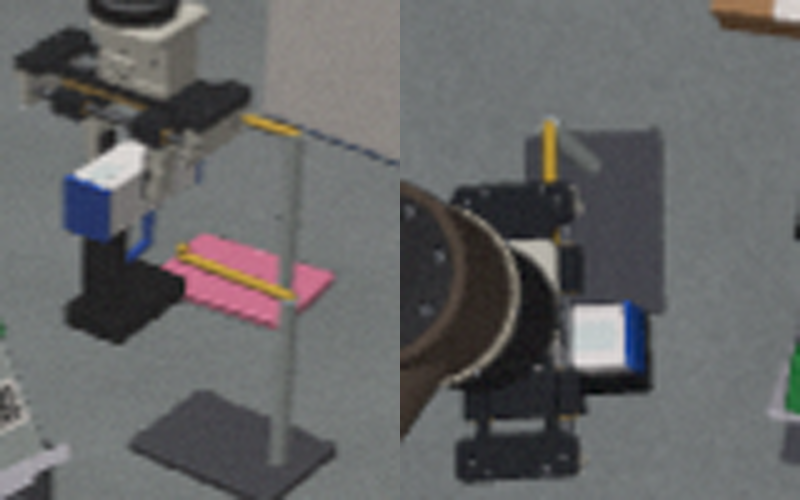

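The montage shows the scanner beside the open end, guard at scene crop (145,235), with the rod running (180,248)–(290,296) on the dark stand. The guard opening lies on the rod's line. I slide it on.

>>> send_rows([
  {"slide": [-0.01, -0.05, 0.015], "turn": 0, "gripper": 0},
  {"slide": [-0.01, -0.1, 0.015], "turn": 0, "gripper": 0},
  {"slide": [-0.01, -0.16, 0.015], "turn": 0, "gripper": 0},
  {"slide": [-0.01, -0.22, 0.015], "turn": 0, "gripper": 0},
  {"slide": [-0.01, -0.28, 0.015], "turn": 0, "gripper": 0},
])

```text
time_s: 20.08
tcp_pos: [0.4992, 0.3389, 0.2279]
eef_rot: [180.0, -0.0, -88.1]
contact_force: [-0.5, -0.7, -5.1]
gripper_width: 0.0434
gripper_force: 50.0
```

>>> send_rows([
  {"slide": [0, -0.05, 0], "turn": 0, "gripper": 0},
  {"slide": [0, -0.1, 0], "turn": 0, "gripper": 0},
  {"slide": [0, -0.15, 0], "turn": 0, "gripper": 0},
  {"slide": [0, -0.2, 0], "turn": 0, "gripper": 0},
  {"slide": [0, -0.2, 0], "turn": 0, "gripper": 0},
])

```text
time_s: 20.5
tcp_pos: [0.5294, 0.3399, 0.2277]
eef_rot: [-180.0, -0.0, -88.1]
contact_force: [0.5, -0.7, -4.3]
gripper_width: 0.0435
gripper_force: 50.0
```

```bash
python3 - <<'E'
from h import *
s=get_state();print(s['tcp_pos'],s['eef_rot'],s['contact_force'])
go(.553,.3415,.208,-88.1)
E
```

```text
[0.5293943  0.33992321 0.22774206] [-1.79988622e+02 -1.71254490e-02 -8.81111954e+01] [ 0.48856767 -0.72165706 -4.27410369]
t 20.5 slide [-0.005 -0.158  0.132] turn -0.0 w 0.0435
```

>>> send_rows([
  {"slide": [-0.005, -0.05, 0], "turn": 0, "gripper": 0},
  {"slide": [-0.005, -0.1, 0], "turn": 0, "gripper": 0},
  {"slide": [-0.005, -0.155, 0], "turn": 0, "gripper": 0},
  {"slide": [-0.005, -0.155, 0.05], "turn": 0, "gripper": 0},
  {"slide": [-0.005, -0.155, 0.09], "turn": 0, "gripper": 0},
])

```text
time_s: 20.92
tcp_pos: [0.5516, 0.3414, 0.2138]
eef_rot: [180.0, 0.0, -88.1]
contact_force: [-1.0, 0.2, -4.0]
gripper_width: 0.044
gripper_force: 50.0
```

>>> send_rows([
  {"slide": [0, 0, 0.01], "turn": 0, "gripper": 0},
  {"slide": [0, 0, 0.02], "turn": 0, "gripper": 0},
  {"slide": [0, 0, 0.03], "turn": 0, "gripper": 0},
  {"slide": [0, 0, 0.04], "turn": 0, "gripper": 0},
  {"slide": [0, 0, 0.04], "turn": 0, "gripper": 0},
])

```text
time_s: 21.33
tcp_pos: [0.551, 0.3414, 0.2084]
eef_rot: [180.0, -0.0, -88.1]
contact_force: [0.5, -0.2, -4.7]
gripper_width: 0.0433
gripper_force: 50.0
```

>>> send_rows([
  {"slide": [0, 0, 0.01], "turn": 0, "gripper": 0},
  {"slide": [0, 0, 0.01], "turn": 0, "gripper": 0},
  {"slide": [0, 0, 0.015], "turn": 0, "gripper": 0},
  {"slide": [0, 0, 0.015], "turn": 0, "gripper": 0},
  {"slide": [0, 0, 0.015], "turn": 0, "gripper": 0},
])

```text
time_s: 21.75
tcp_pos: [0.5512, 0.3415, 0.2063]
eef_rot: [-180.0, 0.0, -88.1]
contact_force: [0.2, -0.0, -3.9]
gripper_width: 0.0437
gripper_force: 50.0
```

>>> send_rows([
  {"slide": [0, 0, 0.005], "turn": 0, "gripper": 0},
  {"slide": [0, 0, 0.01], "turn": 0, "gripper": 0},
  {"slide": [0, 0, 0.015], "turn": 0, "gripper": 0},
  {"slide": [0, 0, 0.015], "turn": 0, "gripper": 0},
  {"slide": [0, 0, 0.015], "turn": 0, "gripper": 0},
])

```text
time_s: 22.17
tcp_pos: [0.5512, 0.3414, 0.2041]
eef_rot: [-180.0, -0.0, -88.1]
contact_force: [-0.3, 1.1, -3.4]
gripper_width: 0.0438
gripper_force: 50.0
```

>>> send_rows([
  {"slide": [0, 0, 0.005], "turn": 0, "gripper": 0},
  {"slide": [0, 0, 0.01], "turn": 0, "gripper": 0},
  {"slide": [0, 0, 0.01], "turn": 0, "gripper": 0},
  {"slide": [0, 0, 0.01], "turn": 0, "gripper": 0},
  {"slide": [0, 0, 0.01], "turn": 0, "gripper": 0},
])

```text
time_s: 22.58
tcp_pos: [0.5513, 0.3414, 0.204]
eef_rot: [-179.9, 0.0, -88.1]
contact_force: [-3.6, -1.3, 5.9]
gripper_width: 0.0439
gripper_force: 50.0
```

Contact came at z 0.204, exactly as predicted. I ease the grip and then open.

>>> send_rows([
  {"slide": [0, 0, -0.005], "turn": 0, "gripper": 0},
  {"slide": [0, 0, -0.005], "turn": 0, "gripper": 0},
  {"slide": [0, 0, -0.005], "turn": 0, "gripper": 0},
  {"slide": [0, 0, -0.005], "turn": 0, "gripper": 0},
  {"slide": [0, 0, -0.005], "turn": 0, "gripper": 0},
], newtons=3)

```text
time_s: 23.0
tcp_pos: [0.5514, 0.3415, 0.2038]
eef_rot: [-180.0, 0.0, -88.1]
contact_force: [-1.8, 0.4, 3.6]
gripper_width: 0.0444
gripper_force: 3.0
```

>>> send_rows([
  {"slide": [0, 0, 0], "turn": 0, "gripper": 0.52},
  {"slide": [0, 0, 0], "turn": 0, "gripper": 0.54},
  {"slide": [0, 0, 0], "turn": 0, "gripper": 0.56},
  {"slide": [0, 0, 0], "turn": 0, "gripper": 0.6},
  {"slide": [0, 0, 0], "turn": 0, "gripper": 0.65},
])

```text
time_s: 23.42
tcp_pos: [0.5513, 0.3414, 0.2031]
eef_rot: [180.0, -0.0, -88.1]
contact_force: [0.4, 0.0, -0.9]
gripper_width: 0.0547
gripper_force: 0.0
```

>>> send_rows([
  {"slide": [0, 0, 0], "turn": 0, "gripper": 0.8},
  {"slide": [0, 0, 0], "turn": 0, "gripper": 1},
  {"slide": [0, 0, 0], "turn": 0, "gripper": 1},
  {"slide": [0, 0, 0], "turn": 0, "gripper": 1},
  {"slide": [0, 0, 0], "turn": 0, "gripper": 1},
])

```text
time_s: 23.83
tcp_pos: [0.5512, 0.3414, 0.2033]
eef_rot: [-180.0, 0.0, -88.1]
contact_force: [1.0, 0.1, 0.1]
gripper_width: 0.0843
gripper_force: 0.0
```

```bash
python3 - <<'E'
from h import *
a=cap('scene','s8')
for k in('scanner','scanner_window'):
  for d in optics.look_for('scene',k)[:3]: print(k,np.round(d['location'],3),round(d['p'],2))
G=np.array([.5513,.3414,.223])
im=a['img'].astype(int); white=(im.min(2)>150)
p=proj(a,sw(np.array([[-30,22,155],[-30,-22,155],[-30,-22,105],[-30,22,105],[64,0,62]])/1e3,G,91.9,0,.033,.143)); print(p.round(1))
b=(im[:,:,2]>im[:,:,0]+60)&(im[:,:,2]>110); ys,xs=np.nonzero(b[110:200,280:345]); print('blue px',list(zip(xs+280,ys+110)))
E
```

```text
scanner [ 0.461 -0.543  0.123] 0.97
scanner [0.565 0.306 0.165] 0.73
scanner_window [0.564 0.308 0.169] 0.85
scanner_window [ 0.467 -0.546  0.12 ] 0.73
scanner_window [ 0.656 -0.018  0.023] 0.39
[[300.6 156.6]
 [309.3 159.9]
 [308.9 170.3]
 [300.2 167. ]
 [316.7 168.2]]
blue px [(np.int64(301), np.int64(159)), (np.int64(302), np.int64(159)), (np.int64(303), np.int64(159)), (np.int64(304), np.int64(160)), (np.int64(305), np.int64(160)), (np.int64(306), np.int64(160)), (np.int64(306), np.int64(161)), (np.int64(307), np.int64(161)), (np.int64(308), np.int64(161)), (np.int64(317), np.int64(169)), (np.int64(316), np.int64(170)), (np.int64(317), np.int64(170)), (np.int64(315), np.int64(171)), (np.int64(316), np.int64(171)), (np.int64(314), np.int64(172)), (np.int64(315), np.int64(172))]
```

>>> send_rows([
  {"slide": [0, 0, -0.05], "turn": 0, "gripper": 1},
  {"slide": [0, 0, -0.15], "turn": 0, "gripper": 1},
  {"slide": [0, 0, -0.35], "turn": 0, "gripper": 1},
  {"slide": [0, 0, -0.6], "turn": 0, "gripper": 1},
  {"slide": [0, 0, -0.85], "turn": 0, "gripper": 1},
])

```text
time_s: 24.4
tcp_pos: [0.5509, 0.341, 0.3324]
eef_rot: [180.0, -0.1, -88.1]
contact_force: [1.1, 1.4, 0.1]
gripper_width: 0.088
gripper_force: 0.0
```

>>> send_rows([
  {"slide": [0, 0, 0], "turn": 0, "gripper": 1},
  {"slide": [0, 0, 0], "turn": 0, "gripper": 1},
  {"slide": [0, 0, 0], "turn": 0, "gripper": 1},
  {"slide": [0, 0, 0], "turn": 0, "gripper": 1},
  {"slide": [0, 0, 0], "turn": 0, "gripper": 1},
])

```text
time_s: 24.82
tcp_pos: [0.5508, 0.3411, 0.3297]
eef_rot: [179.9, -0.1, -88.1]
contact_force: [-0.1, 0.5, 0.1]
gripper_width: 0.0874
gripper_force: 0.0
```

>>> send_rows([
  {"slide": [0, 0, 0], "turn": 0, "gripper": 1},
  {"slide": [0, 0, 0], "turn": 0, "gripper": 1},
  {"slide": [0, 0, 0], "turn": 0, "gripper": 1},
  {"slide": [0, 0, 0], "turn": 0, "gripper": 1},
  {"slide": [0, 0, 0], "turn": 0, "gripper": 1},
])

```text
time_s: 25.23
tcp_pos: [0.5512, 0.3414, 0.3307]
eef_rot: [180.0, -0.0, -88.1]
contact_force: [-0.1, 0.2, 0.6]
gripper_width: 0.0876
gripper_force: 0.0
```

```bash
python3 - <<'E'
from h import *
A=cap('scene','s9');B=cap('scene','s10')
for d in optics.look_for('scene','scanner')[:3]: print(np.round(d['location'],3),round(d['p'],2))
for a in(load('s8'),A,B):
    im=a['img'].astype(int);b=(im[:,:,2]>im[:,:,0]+60)&(im[:,:,2]>110); ys,xs=np.nonzero(b[110:200,280:345]); print(len(xs),xs.mean()+280,ys.mean()+110)
    w=(im.min(2)>165)[145:185,290:335]; ys,xs=np.nonzero(w); print(len(xs),xs.mean()+290,ys.mean()+145)
# bystander check: change vs start, away from arm / scanner spots
d=np.abs(B['img'].astype(int)-load('scene0')['img']).max(2)>60
n,_,st,_=cv2.connectedComponentsWithStats(d.astype(np.uint8)); print([list(s) for s in st[1:] if s[4]>15])
E
```

```text
[ 0.461 -0.544  0.123] 0.93
[0.568 0.32  0.194] 0.77
16 309.5 164.6875
117 312.13675213675214 154.51282051282053
21 311.95238095238096 161.38095238095238
169 314.5443786982249 152.85207100591717
21 311.95238095238096 161.38095238095238
169 314.5443786982249 152.85207100591717
[[np.int32(167), np.int32(0), np.int32(72), np.int32(40), np.int32(1684)], [np.int32(245), np.int32(2), np.int32(90), np.int32(96), np.int32(3417)], [np.int32(105), np.int32(18), np.int32(39), np.int32(12), np.int32(189)], [np.int32(123), np.int32(20), np.int32(40), np.int32(48), np.int32(656)], [np.int32(92), np.int32(69), np.int32(47), np.int32(67), np.int32(990)], [np.int32(181), np.int32(71), np.int32(29), np.int32(97), np.int32(1612)], [np.int32(153), np.int32(79), np.int32(10), np.int32(15), np.int32(72)], [np.int32(149), np.int32(94), np.int32(23), np.int32(37), np.int32(538)], [np.int32(292), np.int32(100), np.int32(50), np.int32(26), np.int32(411)], [np.int32(305), np.int32(119), np.int32(3), np.int32(11), np.int32(31)], [np.int32(80), np.int32(120), np.int32(8), np.int32(4), np.int32(19)], [np.int32(66), np.int32(122), np.int32(28), np.int32(32), np.int32(326)], [np.int32(139), np.int32(135), np.int32(12), np.int32(29), np.int32(223)], [np.int32(102), np.int32(142), np.int32(11), np.int32(12), np.int32(89)], [np.int32(300), np.int32(145), np.int32(27), np.int32(44), np.int32(645)], [np.int32(114), np.int32(149), np.int32(11), np.int32(6), np.int32(37)], [np.int32(27), np.int32(192), np.int32(58), np.int32(43), np.int32(893)], [np.int32(53), np.int32(207), np.int32(5), np.int32(6), np.int32(17)], [np.int32(179), np.int32(245), np.int32(42), np.int32(25), np.int32(369)], [np.int32(185), np.int32(264), np.int32(32), np.int32(28), np.int32(545)]]
```

The scanner hangs still: two successive frames match. Among the bench objects, only the scanner's old place and the hook area changed.

```bash
python3 -c "
from h import *
print(order.close_job())"
```

```text
the job is handed in; nothing more can be done
None
```

The job is handed in at about 25 s: the scanner was held about 10 cm from the blue-lid label for over two seconds, about 2.5° off square by my estimate, then hung on the dark stand's hook and released, with no other bench item seen to move.

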